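# Fetch the ball dish and present it at the feed hopper

### The job

Pull the grey drawer fully open by its bar handle and lift the steel dish out of it by its arch handle, with the bearing ball lying loose in it. Turn the dish a quarter turn so that its pouring lip points sideways, square to the way the drawer slides, and bring the tip of the lip over the middle of the funnel-shaped hopper's mouth, about five centimetres above it so that the dish hangs clear of the hopper; keep the dish level and the ball in the middle of it all the way, and leave the other things on the bench where they are. Finish holding the dish there, still and level, with the ball still in its middle: do not tip it, put it down or let go.

Things in the scene. Friction and masses are not known exactly. Their poses are not given: they have to be found in the camera images.
- cab_front (a point): grey one-drawer unit, fixed on the bench, 230 deep, 300 wide, 140 high; this point: middle of the bottom edge of its front, at bench height; x from the drawer front to the back (the drawer slides out to -x), z up. Top panel starts 15 mm behind the front face. Drawer floor 22 mm and drawer front edge 127 mm above the bench; drawer inside 185 long, 258 wide. Two small loose parts in its front corners may shift
- cab_drawer0 (a joint): how far the drawer is pulled out, m: 0 closed, about 0.157 at its stop; starts nearly closed, runs with about 1 N friction plus light damping and stays where it is left
- cab_drawer0_handle (a point): middle of the drawer's bar handle: a round steel bar 11 mm thick and 120 mm long, parallel to the unit's y, 35 mm in front of the drawer front and 38 mm below the unit's top; its two posts are 51 mm to either side of the middle
- dish: round steel dish, 104 across, 21 deep, about 0.25 kg, conical inside with a flat middle 20 wide, loose on the drawer floor on a 64 mm foot; origin: centre of its underside, z up, x towards its pouring lip. It starts with the lip towards the drawer front. A fixed flat arch handle stands across it along its y, 90 high in all
- dish_grip (a point): middle of the arch handle's level top bar, right above the dish's centre and 82 mm above its underside; the bar is 12 thick (along the dish's x), 16 high and 106 long (along the dish's y), with uprights at its ends
- dish_lip (a point): tip of the pouring lip, a flat tongue 26 wide that sticks out of the rim: 66 mm from the dish's centre along its x and 22 mm above its underside
- ball_center (a point): centre of the loose steel bearing ball, 25 in diameter, lying in the middle of the dish; it rolls freely
- hopper_mouth (a point): centre of the mouth (rim plane) of the funnel-shaped feed hopper: a round funnel 80 across at the rim on a thick round body with a square foot 90 wide, fixed on the bench, the rim 130 mm above it; it stands to the left or to the right of the drawer unit, the other side being taken by a closed can
- can: closed upright can, 76 across and 120 high, bystander; origin at the centre of its underside
- tape: roll of tape lying flat, 90 across and 30 high, bystander; origin at the centre of its underside
- driver: screwdriver lying on the bench, bystander
- mug: mug, 76 across and 85 high, bystander; origin at the centre of its underside
- oil: small bottle, 56 across and 160 high, bystander; origin at the centre of its underside
- coupling: brass pipe coupling, 60 across and 45 high, bystander; origin at the centre of its underside
Not all that is in view belongs to the job. Leave any green or turquoise look-alike of the part that bears hopper_mouth alone.

How it is judged:
By the outcome, as a careful person would: the job done as asked, in the order asked, and still so for the second after the job is handed in, while the arm keeps its last pose, push and grip.
It also fails if it takes over 64 s, if anything falls off the work surface, if the arm or the gripper's body presses on something with over 40 N, if the wrist force passes 120 N, or if a joint passes its speed limit or range.

### The arm

A 6-joint arm with a two-finger parallel gripper is mounted at the origin on the work surface. World frame = base frame: x ahead of the robot, y to its left, z up, the work surface at z = 0. Lengths are in mm, angles in rad, forces in N, time in s.
With the tool pointing down it reaches from about 400 to 925 mm from the base axis. Payload 12.5 kg.
Tool frame: the origin (TCP) lies at the very end of the fingers, on their centre line; the grasp point (between the pads) lies grip_depth behind it (grip_depth is the distance from the TCP to the grasp point, in mm); z points along the fingers, y is the line along which they close (so a half turn about z gives the same grasp; the last joint's range is limited). The gripper opens to 95 mm and grips with 3 to 60 N. Pads are 20 mm wide; open, the fingers measure 119 mm over their backs; the gripper's body (75 mm by 180 mm) begins 59 mm behind the grasp point.
Start: joints at [1.055, 0.491, 1.559, -0, 1.092, -0.106], TCP at [249.004, 573.279, 177.161] pointing down, gripper open.
Joint ranges: [-3.1, 3.1], [-0.84, 2.19], [0.05, 2.79], [-1.13, 4.28], [0.06, 2.93], [-2.69, 2.69]. Speed limits (rad/s): [2.22, 2.22, 2.79, 3.14, 3.14, 3.14].

### API

Orientations are given as [roll, pitch, yaw] about the fixed x, y, z axes, in that order (R = Rz(yaw) Ry(pitch) Rx(roll)).
In Python, from cell import state, read_camera, job_done, grip_depth gives the robot as it stands.
- The arm moves only by the tool drive_tool, never from a script. Its argument "targets" is a list of rows, each an object with "jaw": the opening, from 0 (shut) to 1 (fully open); "travel": the shift along the tool's x, y, z in m, a list of three; "twist": the turn about the tool's z in rad. In form: [{"jaw": jaw, "travel": [tx, ty, tz], "twist": twist}, ...]. A call has 1 to 8 rows; each row is the pose to reach, as a shift and turn from the pose commanded when the call began, along the tool's axes at that moment; what a row does not reach only later rows make up. A row lasts 1/12 s, in which the tool goes at most 41.7 mm and 7.16 degrees, less where a joint would pass 70% of its speed; a pose out of reach is approached as far as the arm can. A call with a gripper value outside its range is refused whole. The fingers move at their own pace and stop on an object; the grip force is fixed at half the most. Time passes only in rows, so rows that repeat a pose let the fingers close. It gives the time, the measured TCP pose, the force, the opening and the grip force at its end, in the units of the state.
- state(): the state, without advancing time (a new reading comes with each control period).
- read_camera(name): name is "side" or "top" or "wrist"; returns a dict with "frame" (400x640x3 uint8, red, green, blue), "fx", "fy", "cx", "cy" (pixels), "R" (3x3) and "t" (3): a world point X has camera coordinates R X + t. Camera axes: x right, y down, z forward; pixel columns grow to the right and rows downward; lengths in mm; the calibration is good to about 2 mm. A picture is of the moment at which its call begins. There is no depth.
- job_done(): hands the job in; it is judged then, once.
The state is a dict: "t": time; "joints": joint angles; "qvel": joint speeds; "tau": joint torques, N m; "eef_pos": TCP position; "tcp_rot": TCP orientation; "ft_force": force on the tool from outside, world axes, zero at the start; "moment": the same for the moment, N m; "opening": opening from 0.0 (shut) to 1.0 (fully open); "grip_force": force on a finger pad.
Only numpy, scipy, OpenCV 4.12 (cv2) and the standard library are available. Lean on these libraries where they do the work, as an engineer would, in place of code of your own. Each camera call takes 0.05 s, during which the arm holds its last target. There are 200 camera calls.

## Working session

There is one attempt and no reset: what is moved stays moved. The work goes in short steps, Python scripts to look and compute and a tool call to move; the robot and the scene stay as the last step left them, time stands still between calls to the robot, and variables do not carry over. Pictures are saved under pics/ and viewed, at most 10 in all, crops included, and the job is handed in when it is done.

Besides the shell and the picture viewer there is one more tool, called in YAML: its name, and indented under it one key for each argument. drive_tool: Moves the arm, as the interface text tells. Its arguments: {"type":"object","properties":{"targets":{"type":"array"}},"required":["targets"]}

```bash
ls; mkdir -p pics; cat > h.py <<'E'
import numpy as np, cv2
from cell import state, read_camera, job_done, grip_depth
def snap(n,f):
    c=read_camera(n); np.savez(f'pics/{f}.npz',**c); cv2.imwrite(f'pics/{f}.png',cv2.cvtColor(c['frame'],cv2.COLOR_RGB2BGR)); return c
def ray(c,u,v):
    R=np.array(c['R']);t=np.array(c['t'])
    d=R.T@np.array([(u-c['cx'])/c['fx'],(v-c['cy'])/c['fy'],1]); return -R.T@t,d
def onz(c,u,v,z):
    o,d=ray(c,u,v); return o+d*(z-o[2])/d[2]
def proj(c,X):
    p=np.array(c['R'])@np.array(X,float)+np.array(c['t']); return float(c['fx']*p[0]/p[2]+c['cx']),float(c['fy']*p[1]/p[2]+c['cy'])
def tri(a,pa,b,pb):
    o1,d1=ray(a,*pa);o2,d2=ray(b,*pb);d1/=np.linalg.norm(d1);d2/=np.linalg.norm(d2)
    s=np.linalg.lstsq(np.c_[d1,-d2],o2-o1,rcond=None)[0]
    p,q=o1+s[0]*d1,o2+s[1]*d2; return (p+q)/2,np.linalg.norm(p-q)
E
python3 - <<'E'
from h import *
s=state();print(s,grip_depth)
for n in('side','top'):
    c=snap(n,n+'0');print(n,c['fx'],-np.array(c['R']).T@c['t'],c['R'])
E
```

```text
pics
{'t': 0.0, 'joints': array([ 1.05539474e+00,  4.91568321e-01,  1.55948910e+00, -3.24103223e-05,
        1.09167647e+00, -1.05614038e-01]), 'qvel': array([ 4.01981477e-05, -2.31189959e-04, -1.10256177e-03, -2.46071125e-05,
        1.44728498e-03, -1.07090652e-03]), 'tau': array([ 2.47526441e-03, -6.12655020e+01, -2.58182395e+01,  6.94748084e-02,
        4.82667563e-02, -5.48230389e-05]), 'eef_pos': array([248.85539977, 572.99228068, 176.54267197]), 'tcp_rot': array([-3.14045474e+00, -9.17232216e-05,  2.73182001e+00]), 'ft_force': array([-0.83723802,  0.58710789,  0.56064365]), 'moment': array([-4.73754784e-05,  4.53008102e-02,  1.07812038e-02]), 'grip_force': 0.0, 'opening': 1.0014267610915306} 18.8
side 418.89929038362175 [-134.49683646 -716.09926081 1011.00344259] [[ 0.72840071 -0.68490913  0.01821765]
 [-0.45137693 -0.49970348 -0.73929379]
 [ 0.51545249  0.5302791  -0.67313655]]
top 428.1551023828582 [ 327.28219409  -22.84404611 1597.86828594] [[-0.00437868 -0.99984073 -0.01730133]
 [-0.98714915  0.0070856  -0.15964446]
 [ 0.15974163  0.01637996 -0.98702295]]
```

View pics/top0.png

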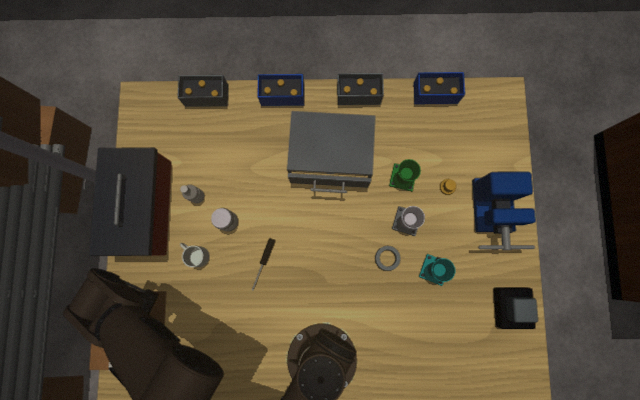

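View pics/side0.png

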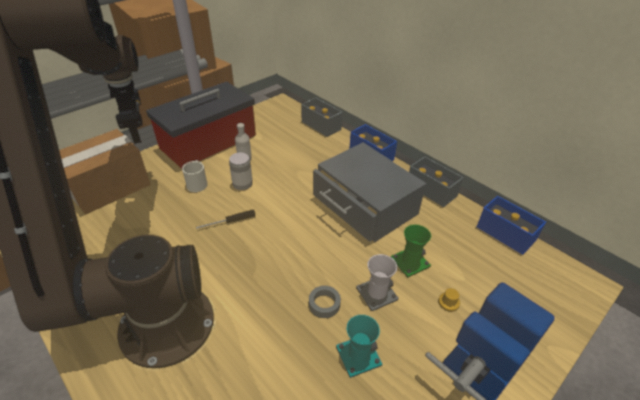

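The top view shows three funnels: grey (410,220), green (405,173) and turquoise (437,268). The grey one fits, because green and turquoise are look-alikes. The drawer handle is at about (329,190) in the top view and (335,201) in the side view. I'll confirm both in one enlarged crop.

```bash
python3 - <<'E'
from h import *
a=cv2.imread('pics/top0.png')[105:245,280:440];b=cv2.imread('pics/side0.png')[140:310,305:435]
a=cv2.resize(a,None,fx=2.7,fy=2.7,interpolation=3);b=cv2.resize(b,None,fx=2.7,fy=2.7,interpolation=3)
o=np.zeros((max(len(a),len(b)),a.shape[1]+b.shape[1],3),np.uint8);o[:len(a),:a.shape[1]]=a;o[:len(b),a.shape[1]:]=b
cv2.imwrite('pics/c1.png',o);print(o.shape)
E
```

```text
(459, 783, 3)
```

View pics/c1.png

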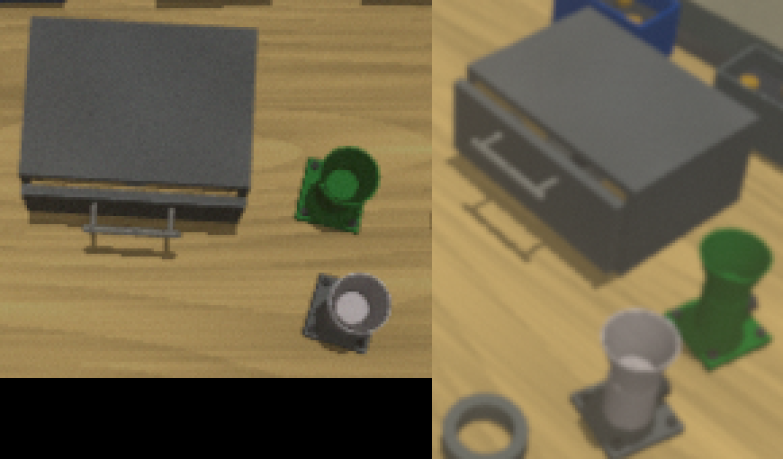

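```bash
python3 - <<'E'
from h import *
T=dict(np.load('pics/top0.npz'));S=dict(np.load('pics/side0.npz'))
f=lambda x,y:(x/2.7+280,y/2.7+105); g=lambda x,y:((x-432)/2.7+305,y/2.7+140)
np.set_printoptions(precision=1,suppress=True)
print('handle L',tri(T,f(84,228),S,g(475,141)),'R',tri(T,f(182,234),S,g(548,192)))
print('handle z102',onz(T,*f(84,228),102),onz(T,*f(182,234),102))
print('top corners',[onz(T,*f(*p),140)[:2] for p in((31,17),(257,29),(248,190),(21,177))])
print('top corners side',[onz(S,*g(*p),140)[:2] for p in((591,8),(757,118),(636,192),(468,68))])
print('hopper',tri(T,f(358,305),S,g(641,340)),onz(T,*f(358,305),130),onz(S,*g(641,340),130))
# rim edges
print([onz(T,*f(*p),130)[:2] for p in((327,305),(391,305),(358,273),(358,337))])
for n,u in (('green',(350,175)),('tape',0)):
    if u: print(n,onz(T,*f(*u),130))
print('tape',onz(T,388,258,30),'can',onz(T,222,219,120))
E
```

```text
handle L (array([596.3,  29.8, 103.6]), np.float64(1.8659931981945936)) R (array([586.9, -99.4, 114.4]), np.float64(5.622499278089995))
handle z102 [595.8  30.4 102. ] [586.8 -98.2 102. ]
top corners [array([872.8,  98.8]), array([ 853.1, -198.9]), array([ 637. , -181.9]), array([656.5, 110.4])]
top corners side [array([873.9,  93.8]), array([ 850.4, -198.4]), array([ 642. , -184.9]), array([657.9, 107.6])]
hopper (array([ 490.2, -320.5,  129. ]), np.float64(3.778387248440577)) [ 488.7 -319.   130. ] [ 491.2 -322.   130. ]
[array([ 489. , -279.7]), array([ 488.5, -360.7]), array([ 529.8, -320.6]), array([ 448. , -317.4])]
green [ 657.9 -315.3  130. ]
tape [ 354.8 -244.8   30. ] can [490.4 340.3 120. ]
```

Confirmed: the grey hopper's rim centre is at about (490,-320,130), with a 81 mm rim that matches the stated size. The handle is at about (591.5,-34.5,102) and the unit's yaw is about -0.067. Next I'll move above the handle.

```bash
cat >> h.py <<'E'
def delta(x,y,z,psi):
    s=state();p=s['eef_pos'];a=s['tcp_rot'][2];d=np.array([x,y,z])-p
    tx=np.array([np.cos(a),np.sin(a)]);ty=np.array([np.sin(a),-np.cos(a)])
    w=(psi-a+np.pi)%(2*np.pi)-np.pi
    print('travel',np.round([d[:2]@tx/1e3,d[:2]@ty/1e3,-d[2]/1e3],4),'twist',round(-w,4),'pos',p.round(1),'yaw',round(a,4),'rp',s['tcp_rot'][:2].round(4),'t',s['t'])
E
python3 -c "
from h import *
delta(580,-34.5,200,1.504)"
```

```text
travel [-0.5458 -0.4253 -0.0234] twist 1.2278 pos [248.9 573.  176.6] yaw 2.7318 rp [-3.1406e+00 -1.0000e-04] t 0.1
```

drive_tool:
  targets:
    - {"jaw": 1, "travel": [-0.01, -0.008, -0.005], "twist": 0}
    - {"jaw": 1, "travel": [-0.03, -0.024, -0.01], "twist": 0}
    - {"jaw": 1, "travel": [-0.06, -0.047, -0.015], "twist": 0}
    - {"jaw": 1, "travel": [-0.09, -0.07, -0.02], "twist": 0}
    - {"jaw": 0.8, "travel": [-0.12, -0.093, -0.023], "twist": 0}
    - {"jaw": 0.6, "travel": [-0.15, -0.117, -0.023], "twist": 0}
    - {"jaw": 0.5, "travel": [-0.18, -0.14, -0.023], "twist": 0}
    - {"jaw": 0.33, "travel": [-0.21, -0.164, -0.023], "twist": 0}

```text
t: 0.77
eef_pos: [376.8, 336.8, 200.6]
tcp_rot: [3.141, 0.0, 2.732]
ft_force: [1.1, 0.9, -0.4]
opening: 0.773
grip_force: 0.0
```

drive_tool:
  targets:
    - {"jaw": 0.33, "travel": [-0.03, -0.024, 0], "twist": 0.1}
    - {"jaw": 0.33, "travel": [-0.06, -0.047, 0], "twist": 0.2}
    - {"jaw": 0.33, "travel": [-0.09, -0.07, 0], "twist": 0.3}
    - {"jaw": 0.33, "travel": [-0.12, -0.093, 0], "twist": 0.4}
    - {"jaw": 0.33, "travel": [-0.15, -0.117, 0], "twist": 0.5}
    - {"jaw": 0.33, "travel": [-0.18, -0.14, 0], "twist": 0.6}
    - {"jaw": 0.33, "travel": [-0.21, -0.164, 0], "twist": 0.7}
    - {"jaw": 0.33, "travel": [-0.23, -0.18, 0], "twist": 0.8}

```text
t: 1.43
eef_pos: [516.2, 79.0, 200.4]
tcp_rot: [3.141, 0.0, 1.925]
ft_force: [0.7, 0.3, 0.7]
opening: 0.33
grip_force: 0.0
```

```bash
python3 -c "
from h import *
delta(592,-34.5,200,1.504)"
```

```text
travel [-0.1327  0.0316  0.0004] twist 0.4214 pos [516.2  79.  200.4] yaw 1.9254 rp [3.1413e+00 5.0000e-04] t 1.4333
```

drive_tool:
  targets:
    - {"jaw": 0.33, "travel": [-0.027, 0.006, 0], "twist": 0.1}
    - {"jaw": 0.33, "travel": [-0.054, 0.013, 0], "twist": 0.2}
    - {"jaw": 0.33, "travel": [-0.08, 0.019, 0], "twist": 0.3}
    - {"jaw": 0.33, "travel": [-0.107, 0.025, 0], "twist": 0.36}
    - {"jaw": 0.33, "travel": [-0.126, 0.03, 0], "twist": 0.4}
    - {"jaw": 0.33, "travel": [-0.133, 0.032, 0], "twist": 0.421}
    - {"jaw": 0.33, "travel": [-0.133, 0.032, 0], "twist": 0.421}
    - {"jaw": 0.33, "travel": [-0.133, 0.032, 0], "twist": 0.421}

```text
t: 2.1
eef_pos: [591.7, -30.5, 200.0]
tcp_rot: [-3.141, -0.0, 1.512]
ft_force: [-0.4, 0.6, 0.6]
opening: 0.333
grip_force: 0.0
```

```bash
python3 -c "
from h import *
delta(592,-34.5,200,1.504)
c=snap('wrist','w1');print(c['fx'],-np.array(c['R']).T@c['t'])
print(proj(c,(591.5,-34.5,102)))"
```

```text
travel [-0.004   0.0006  0.    ] twist 0.0075 pos [591.7 -30.5 200. ] yaw 1.5115 rp [-3.1409e+00 -3.0000e-04] t 2.1
275.37034820301267 [597.3459534   53.24606443 408.64998913]
(316.4269460168438, 187.70213219967647)
```

View pics/w1.png

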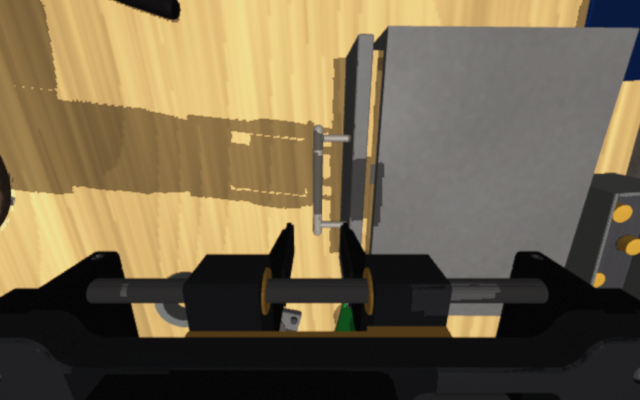

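The wrist view shows the bar from (318,126) to (318,234), with the drawer front behind it at column ~350.

```bash
python3 -c "
from h import *
c=dict(np.load('pics/w1.npz'))
L=onz(c,318.5,126,102);R=onz(c,317.5,234,102);m=(L+R)/2;print(L,R,m,np.arctan2(-(L-R)[0],(L-R)[1]))
print('front top edge',onz(c,366,36,127),onz(c,359,252,127))
print('panel edge',onz(c,387,27,140),onz(c,371,252,140))
delta(m[0],m[1],83,1.504)"
```

```text
[597.8501997   34.75028769 102.        ] [589.33102726 -93.30210331 102.        ] [593.59061348 -29.27590781 102.        ] -0.06643091004461732
front top edge [645.42344378 113.14268141 127.        ] [ 636.16965137 -106.73325186  127.        ]
panel edge [661.2556694  116.19843123 140.        ] [ 647.47610232 -100.11402332  140.        ]
travel [0.0009 0.0019 0.1172] twist 0.0083 pos [591.6 -30.  200.2] yaw 1.5123 rp [-3.1411e+00 -3.0000e-04] t 2.15
```

drive_tool:
  targets:
    - {"jaw": 0.33, "travel": [0, 0.0015, 0.015], "twist": 0.008}
    - {"jaw": 0.33, "travel": [0, 0.0015, 0.035], "twist": 0.008}
    - {"jaw": 0.33, "travel": [0, 0.0015, 0.055], "twist": 0.008}
    - {"jaw": 0.33, "travel": [0, 0.0015, 0.075], "twist": 0.008}
    - {"jaw": 0.33, "travel": [0, 0.0015, 0.095], "twist": 0.008}
    - {"jaw": 0.33, "travel": [0, 0.0015, 0.11], "twist": 0.008}
    - {"jaw": 0.33, "travel": [0, 0.0015, 0.117], "twist": 0.008}
    - {"jaw": 0.33, "travel": [0, 0.0015, 0.117], "twist": 0.008}

```text
t: 2.82
eef_pos: [592.9, -29.7, 82.1]
tcp_rot: [-3.139, -0.0, 1.505]
ft_force: [1.1, 0.4, 0.4]
opening: 0.332
grip_force: 0.0
```

drive_tool:
  targets:
    - {"jaw": 0.25, "travel": [0, 0, 0], "twist": 0}
    - {"jaw": 0.2, "travel": [0, 0, 0], "twist": 0}
    - {"jaw": 0.1, "travel": [0, 0, 0], "twist": 0}
    - {"jaw": 0, "travel": [0, 0, 0], "twist": 0}
    - {"jaw": 0, "travel": [0, 0, 0], "twist": 0}
    - {"jaw": 0, "travel": [0, 0, 0], "twist": 0}
    - {"jaw": 0, "travel": [0, 0, 0], "twist": 0}

```text
t: 3.4
eef_pos: [594.0, -30.8, 83.3]
tcp_rot: [3.141, -0.0, 1.503]
ft_force: [0.6, 0.1, -0.0]
opening: 0.006
grip_force: 0.0
```

The fingers shut fully with no grip force, so they missed the bar. I'll look.

```bash
python3 - <<'E'
from h import *
c=snap('wrist','w2');d=snap('side','s2')
print(proj(c,(593.5,-30,102)),proj(d,(593.5,-30,102)),proj(d,(594,-31,83)))
a=cv2.resize(c['frame'][80:330,200:460],None,fx=1.6,fy=1.6);b=cv2.resize(d['frame'][130:260,290:420],None,fx=3,fy=3)
o=np.zeros((400,416+390,3),np.uint8);o[:400,:416]=a;o[:390,416:]=b
cv2.imwrite('pics/c2.png',o[:,:800,::-1])
E
```

```text
(315.30150007757413, 224.61348768250394) (332.74412215459984, 202.04612579777833) (332.83542243359574, 206.44420708847437)
```

View pics/c2.png

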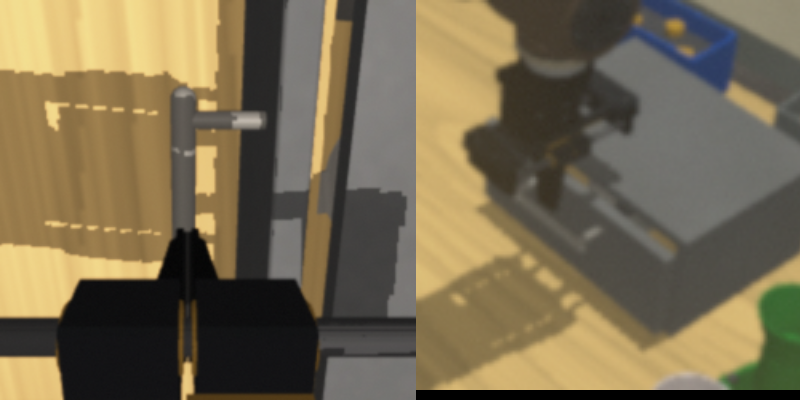

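```bash
python3 - <<'E'
from h import *
a=dict(np.load('pics/w1.npz'));b=dict(np.load('pics/w2.npz'));S=dict(np.load('pics/side0.npz'));T=dict(np.load('pics/top0.npz'))
pa=(318.5,126);pb=(313.8,135);s=(320.9,192.2);t=(311.1,189.4)
for n,r in(('w1w2',tri(a,pa,b,pb)),('w1s',tri(a,pa,S,s)),('w2s',tri(b,pb,S,s)),('w2t',tri(b,pb,T,t))):print(n,r)
print(-np.array(b['R']).T@b['t'],np.array(b['R'])); print(state())
# fingertip in w2 at crop (187,230)
print(proj(b,(594,-30.8,83.3)),(187/1.6+200,230/1.6+80),onz(b,187/1.6+200,230/1.6+80,83),onz(b,187/1.6+200,230/1.6+80,110))
# scan w2 around bar columns
f=b['frame'].astype(int).sum(2)
for v in (200,215,222,228,235,245,255): print(v,f[v,300:334])
E
```

```text
w1w2 (array([597.34916844,  34.3268838 ,  89.73468716]), np.float64(1.2187751325447944))
w1s (array([598.99246203,  33.57254683,  99.75837715]), np.float64(3.0848400561338583))
w2s (array([598.60387716,  34.07528011,  99.61219981]), np.float64(4.347928944610345))
w2t (array([597.80598339,  32.65150523,  85.8128496 ]), np.float64(3.8732133228085486))
[600.20445316  52.96910099 291.88975342] [[ 9.97726069e-01 -6.73987959e-02  3.06914676e-04]
 [-6.44325625e-02 -9.52459991e-01  2.97772414e-01]
 [-1.97771782e-02 -2.97115075e-01 -9.54636840e-01]]
{'t': 3.5, 'joints': array([-1.62851419e-01,  5.55806057e-01,  1.73213522e+00,  6.89210575e-05,
        8.53518481e-01, -9.48881703e-02]), 'qvel': array([-0.00070349,  0.00082752,  0.00012342, -0.00095389, -0.00153873,
        0.00042041]), 'tau': array([ 7.25130929e-03, -6.07962298e+01, -2.10970402e+01,  5.95397106e-02,
        4.52030520e-02, -2.41610242e-04]), 'eef_pos': array([593.95752722, -30.7911809 ,  83.19853577]), 'tcp_rot': array([ 3.14145544e+00, -3.91199575e-05,  1.50278778e+00]), 'ft_force': array([ 0.8148619 , -1.06820053,  0.979929
[... 536 characters left out ...]
66 565 568 558 443]
222 [361 356 354 349 345 345 333 274 231 231 208 184 178 181 203 243 261 256
 250 211 164 177 347 431 518 558 561 562 568 564 566 568 563 545]
228 [359 357 356 352 347 345 331 265 189 124  56  26  22  19  28  37  68  79
  54  35  24  23  21  31 100 198 266 306 328 331 334 338 333 324]
235 [359 359 360 340 216  71  20  18  16  21  16  22  16  21  27  37  72  79
  55  35  23  17  20  22  15  19  23  18  42 200 466 556 560 447]
245 [507 285  77  25  24  14  25  20  21  25  25  18  25  21  30  41  63  77
  58  38  21  19  18  21  20  19  21  19  19  21  18  18  64 204]
255 [45 50 44 42 47 42 41 41 42 39 43 38 24 21 34 43 64 75 58 40 29 26 35 35
 43 47 43 44 44 46 40 41 46 41]
```

```bash
python3 - <<'E'
from h import *
S=dict(np.load('pics/side0.npz'));b=dict(np.load('pics/w1.npz'))
print(proj(S,(248.9,573,176.6)),proj(S,(248.9,573,200)))
for z in(80,90,102,110):
    q=[onz(b,*p,z) for p in((338,138),(338,225),(318.5,126),(318,234))];print(z,np.linalg.norm(q[0]-q[1]),np.linalg.norm(q[2]-q[3]))
a=cv2.resize(S['frame'][90:180,80:190],None,fx=4,fy=4)
w=cv2.resize(b['frame'][110:250,260:380],None,fx=2.5,fy=2.5)
o=np.zeros((360,440+300,3),np.uint8);o[:,:440]=a;o[:350,440:]=w;cv2.imwrite('pics/c3.png',o[...,::-1])
E
```

```text
(139.49692784293399, 143.7007494417316) (137.63904484046213, 137.9808726666862)
80 111.04829413296589 137.53892656404892
90 107.66937133346042 133.3539598483035
102 103.6146639740539 128.331999789409
110 100.91152573444954 124.98402641681263
```

View pics/c3.png

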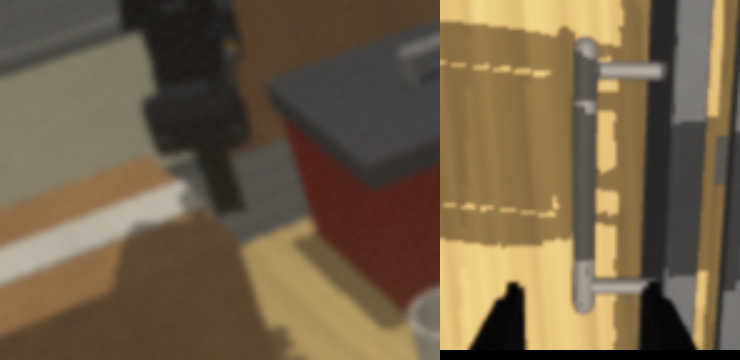

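drive_tool:
  targets:
    - {"jaw": 0.15, "travel": [0, 0, 0], "twist": 0}
    - {"jaw": 0.33, "travel": [0, 0, 0], "twist": 0}
    - {"jaw": 0.33, "travel": [0, 0, 0], "twist": 0}
    - {"jaw": 0.33, "travel": [0, 0, 0], "twist": 0}

```text
t: 3.83
eef_pos: [593.9, -30.8, 83.1]
tcp_rot: [3.142, -0.0, 1.503]
ft_force: [0.4, -0.1, -0.6]
opening: 0.229
grip_force: 0.0
```

```bash
python3 - <<'E'
from h import *
S2=dict(np.load('pics/s2.npz'));d=snap('side','s3');w=snap('wrist','w3');print(state()['opening'],state()['eef_pos'])
f=lambda F:cv2.resize(np.clip(F[150:240,290:380].astype(float)*1.8,0,255).astype(np.uint8),None,fx=4.4,fy=4.4,interpolation=2)
A,B=f(S2['frame']),f(d['frame']);x,y=proj(d,(594,-31,83));p=(int((x-290)*4.4),int((y-150)*4.4));cv2.circle(B,p,4,(255,0,0),1)
cv2.imwrite('pics/c4.png',np.hstack([A,B])[...,::-1])
E
```

```text
0.2981806199386822 [593.9249367  -30.75082459  83.08476021]
```

View pics/c4.png

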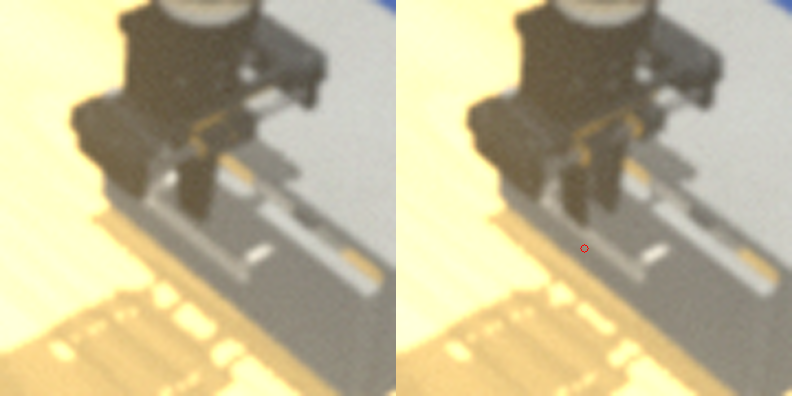

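The enlarged side view shows the open fingertips ending at the height of the bar, about 28 mm above the reported TCP (red circle). The fingers are on either side of the bar but not low enough, so I'll descend in steps and watch the force.

drive_tool:
  targets:
    - {"jaw": 0.33, "travel": [0, 0, 0.004], "twist": 0}
    - {"jaw": 0.33, "travel": [0, 0, 0.008], "twist": 0}
    - {"jaw": 0.33, "travel": [0, 0, 0.012], "twist": 0}
    - {"jaw": 0.33, "travel": [0, 0, 0.014], "twist": 0}

```text
t: 4.27
eef_pos: [593.6, -30.7, 68.3]
tcp_rot: [-3.141, -0.0, 1.503]
ft_force: [1.0, 0.3, 0.1]
opening: 0.329
grip_force: 0.0
```

drive_tool:
  targets:
    - {"jaw": 0.33, "travel": [0, 0, 0.004], "twist": 0}
    - {"jaw": 0.33, "travel": [0, 0, 0.008], "twist": 0}
    - {"jaw": 0.33, "travel": [0, 0, 0.01], "twist": 0}

```text
t: 4.52
eef_pos: [593.7, -30.7, 58.4]
tcp_rot: [-3.141, -0.0, 1.503]
ft_force: [-0.4, 0.1, 0.1]
opening: 0.328
grip_force: 0.0
```

drive_tool:
  targets:
    - {"jaw": 0.2, "travel": [0, 0, 0], "twist": 0}
    - {"jaw": 0, "travel": [0, 0, 0], "twist": 0}
    - {"jaw": 0, "travel": [0, 0, 0], "twist": 0}
    - {"jaw": 0, "travel": [0, 0, 0], "twist": 0}
    - {"jaw": 0, "travel": [0, 0, 0], "twist": 0}
    - {"jaw": 0, "travel": [0, 0, 0], "twist": 0}

```text
t: 5.02
eef_pos: [593.9, -30.7, 59.3]
tcp_rot: [3.141, -0.0, 1.503]
ft_force: [-0.4, 0.3, 1.1]
opening: 0.106
grip_force: 30.0
```

Gripped: opening is 10 mm on the 11 mm bar, at 30 N. Now I'll pull along tool -y.

drive_tool:
  targets:
    - {"jaw": 0, "travel": [0, -0.001, 0], "twist": 0}
    - {"jaw": 0, "travel": [0, -0.003, 0], "twist": 0}
    - {"jaw": 0, "travel": [0, -0.006, 0], "twist": 0}
    - {"jaw": 0, "travel": [0, -0.01, 0], "twist": 0}
    - {"jaw": 0, "travel": [0, -0.015, 0], "twist": 0}
    - {"jaw": 0, "travel": [0, -0.021, 0], "twist": 0}
    - {"jaw": 0, "travel": [0, -0.028, 0], "twist": 0}
    - {"jaw": 0, "travel": [0, -0.035, 0], "twist": 0}

```text
t: 5.68
eef_pos: [558.3, -28.4, 59.2]
tcp_rot: [3.141, -0.0, 1.503]
ft_force: [1.1, 0.8, 2.4]
opening: 0.107
grip_force: 30.0
```

drive_tool:
  targets:
    - {"jaw": 0, "travel": [0, -0.007, 0], "twist": 0}
    - {"jaw": 0, "travel": [0, -0.014, 0], "twist": 0}
    - {"jaw": 0, "travel": [0, -0.021, 0], "twist": 0}
    - {"jaw": 0, "travel": [0, -0.028, 0], "twist": 0}
    - {"jaw": 0, "travel": [0, -0.035, 0], "twist": 0}
    - {"jaw": 0, "travel": [0, -0.042, 0], "twist": 0}
    - {"jaw": 0, "travel": [0, -0.049, 0], "twist": 0}
    - {"jaw": 0, "travel": [0, -0.056, 0], "twist": 0}

```text
t: 6.35
eef_pos: [502.5, -24.6, 59.2]
tcp_rot: [3.141, -0.0, 1.503]
ft_force: [1.2, -1.7, 4.2]
opening: 0.106
grip_force: 30.0
```

drive_tool:
  targets:
    - {"jaw": 0, "travel": [0, -0.007, 0], "twist": 0}
    - {"jaw": 0, "travel": [0, -0.014, 0], "twist": 0}
    - {"jaw": 0, "travel": [0, -0.021, 0], "twist": 0}
    - {"jaw": 0, "travel": [0, -0.027, 0], "twist": 0}
    - {"jaw": 0, "travel": [0, -0.032, 0], "twist": 0}
    - {"jaw": 0, "travel": [0, -0.036, 0], "twist": 0}
    - {"jaw": 0, "travel": [0, -0.039, 0], "twist": 0}
    - {"jaw": 0, "travel": [0, -0.041, 0], "twist": 0}

```text
t: 7.02
eef_pos: [461.7, -21.8, 59.2]
tcp_rot: [-3.142, -0.0, 1.503]
ft_force: [1.5, -2.0, 5.1]
opening: 0.108
grip_force: 30.0
```

drive_tool:
  targets:
    - {"jaw": 0, "travel": [0, -0.002, 0], "twist": 0}
    - {"jaw": 0, "travel": [0, -0.004, 0], "twist": 0}
    - {"jaw": 0, "travel": [0, -0.006, 0], "twist": 0}
    - {"jaw": 0, "travel": [0, -0.008, 0], "twist": 0}
    - {"jaw": 0, "travel": [0, -0.01, 0], "twist": 0}
    - {"jaw": 0, "travel": [0, -0.012, 0], "twist": 0}
    - {"jaw": 0, "travel": [0, -0.014, 0], "twist": 0}

```text
t: 7.6
eef_pos: [448.0, -20.9, 59.2]
tcp_rot: [3.141, -0.0, 1.503]
ft_force: [0.7, -1.4, 6.4]
opening: 0.103
grip_force: 30.0
```

drive_tool:
  targets:
    - {"jaw": 0, "travel": [0, -0.001, 0], "twist": 0}
    - {"jaw": 0, "travel": [0, -0.002, 0], "twist": 0}
    - {"jaw": 0, "travel": [0, -0.003, 0], "twist": 0}
    - {"jaw": 0, "travel": [0, -0.004, 0], "twist": 0}
    - {"jaw": 0, "travel": [0, -0.005, 0], "twist": 0}

```text
t: 8.02
eef_pos: [444.0, -20.6, 59.2]
tcp_rot: [3.139, 0.0, 1.503]
ft_force: [8.8, -0.8, -2.1]
opening: 0.105
grip_force: 30.0
```

The force rises to 8.8 N at about 150 mm, so the drawer is at its stop. I'll release and rise.

drive_tool:
  targets:
    - {"jaw": 0.2, "travel": [0, 0, 0], "twist": 0}
    - {"jaw": 0.33, "travel": [0, 0, 0], "twist": 0}
    - {"jaw": 0.33, "travel": [0, 0, 0], "twist": 0}
    - {"jaw": 0.33, "travel": [0, 0, 0], "twist": 0}
    - {"jaw": 0.33, "travel": [0, 0, 0], "twist": 0}
    - {"jaw": 0.33, "travel": [0, 0, -0.005], "twist": 0}
    - {"jaw": 0.33, "travel": [0, 0, -0.02], "twist": 0}
    - {"jaw": 0.33, "travel": [0, 0, -0.045], "twist": 0}

```text
t: 8.68
eef_pos: [442.1, -20.3, 103.5]
tcp_rot: [-3.138, -0.001, 1.503]
ft_force: [-0.0, 0.2, -0.3]
opening: 0.331
grip_force: 0.0
```

drive_tool:
  targets:
    - {"jaw": 0.33, "travel": [0, 0, -0.03], "twist": 0}
    - {"jaw": 0.4, "travel": [0, 0, -0.06], "twist": 0}
    - {"jaw": 0.5, "travel": [0, 0.01, -0.09], "twist": 0}
    - {"jaw": 0.5, "travel": [0, 0.025, -0.105], "twist": 0}
    - {"jaw": 0.5, "travel": [0, 0.04, -0.11], "twist": 0}
    - {"jaw": 0.5, "travel": [0, 0.05, -0.11], "twist": 0}
    - {"jaw": 0.5, "travel": [0, 0.05, -0.11], "twist": 0}
    - {"jaw": 0.5, "travel": [0, 0.05, -0.11], "twist": 0}

```text
t: 9.35
eef_pos: [492.4, -23.8, 213.2]
tcp_rot: [-3.139, -0.0, 1.503]
ft_force: [0.4, 0.2, -0.6]
opening: 0.498
grip_force: 0.0
```

```bash
python3 - <<'E'
from h import *
w=snap('wrist','w4');t=snap('top','t4');d=snap('side','s4');print(state()['eef_pos'],state()['opening'])
cv2.imwrite('pics/c5.png',np.vstack([w['frame'][:300,:],np.hstack([cv2.resize(t['frame'][130:230,260:400],None,fx=2.8,fy=2.8)[:280],cv2.resize(d['frame'][150:262,270:358],None,fx=2.5,fy=2.5)]),])[...,::-1] if 0 else np.vstack([w['frame'][:310],np.pad(np.hstack([cv2.resize(t['frame'][130:230,260:400],(392,280)),cv2.resize(d['frame'][140:240,270:358],(246,280))]),((0,0),(0,2),(0,0)))])[...,::-1])
E
```

```text
[492.21883937 -23.7525158  213.47104507] 0.4943847138916768
```

View pics/c5.png

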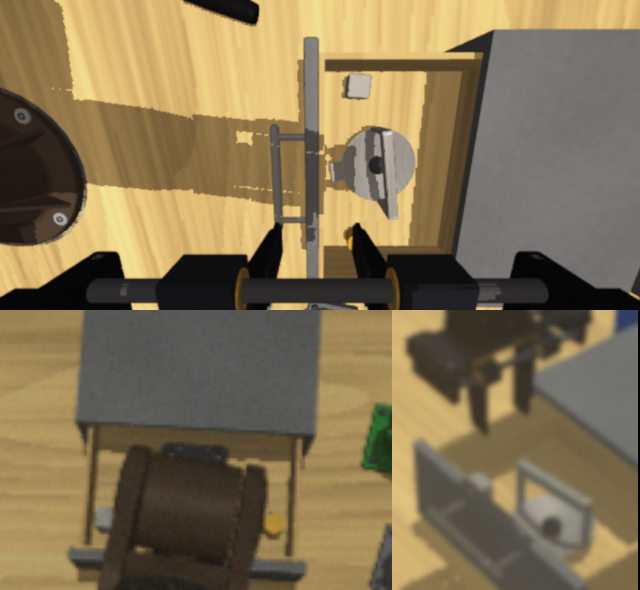

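The wrist view shows the dish centred at about (379,163) with the ball (376,165) in its middle and the lip at (338,172). The arch bar runs from about (383,128) to (393,218). I'll measure the bar's edges numerically.

```bash
python3 - <<'E'
from h import *
w=dict(np.load('pics/w4.npz'));f=w['frame'].astype(int).sum(2)//3
for v in range(122,224,6): print(v,f[v,366:408])
E
```

```text
122 [187 186 187 189 189 189 186 184 180 177 178 182 187 190 191 190 188 187
 185 184 182 181 177 172 171 175 179 183 183 183 183 181 179 175 172 171
 171 175 174 172 171 172]
128 [107 107 107 106  86  66  61  61  61  63  63  62  62  63  66  69  73  78
  84 109 128 140 144 151 162 170 179 182 184 184 182 181 178 175 171 171
 174 175 175 172 173 176]
134 [ 88  82  82  81  83  83  82  82  89 128 145 140 132 101  68  65 127 174
 199 206 207 211 219 218 214 194 162 153 151 150 148 148 150 151 159 170
 174 175 173 172 174 179]
140 [ 81  81  82  84  83  81  81  87 130 151 154 154 153 148 103  61  71 121
 166 178 178 176 174 171 172 171 156 141 143 147 148 148 148 149 149 149
 149 149 147 147 152 168]
146 [ 85  84  84  83  81  81  83  84  96 134 152 153 152 147 120  78  61 102
 149 173 177 176 173 170 171 169 162 140 140 146 146 147 147 150 149 150
 147 147 147 149 152 151]
152 [ 87  85  84  81  81  83  85  94 135 154 155 153 153 154 151 104  62  73
 108 158 178 174 172 169 168 168 168 157 148 146 147 149 150 151 149 147
 146 148 150 151 152 149]
158 [ 90  85  84  83  81  73  55  41  36  34
[... 1191 characters left out ...]
 [183 180 178 177 176 170 148 128 121 118 106  80  64  63  63  63  64  63
  61  55  58 102 141 159 161 158 158 160 161 162 163 181 187 187 183 181
 180 185 190 193 194 194]
206 [186 184 183 180 180 179 179 179 177 177 178 181 183 166 112  66  62  63
  63  57  56  76 120 154 161 158 158 159 161 161 157 158 179 185 182 180
 182 188 193 193 195 194]
212 [187 184 182 181 181 180 179 179 178 178 179 183 186 187 185 184 178 137
  83  59  54  60 107 144 157 158 158 158 159 160 160 157 177 185 183 182
 181 182 186 190 192 193]
218 [185 183 182 182 181 181 180 180 180 180 182 186 187 186 185 184 184 183
 183 182 176 138 114 148 168 165 167 175 177 180 174 168 177 184 182 181
 180 182 188 192 193 192]
```

```bash
python3 - <<'E'
from h import *
w=dict(np.load('pics/w4.npz'))
A=onz(w,387.5,131.5,112);B=onz(w,393.3,216.5,112);m=(A+B)/2;yaw=np.arctan2(-(A-B)[0],(A-B)[1])
print(A,B,m,np.linalg.norm(A-B),yaw)
print('lip',onz(w,332,172,44),'dish c',onz(w,379,163,43),'ball',onz(w,376,165,37))
print('drawer handle',onz(w,275,126,102),onz(w,279,222,102))
delta(m[0],m[1],214,np.pi/2+yaw)
S=dict(np.load('pics/s4.npz'));print(proj(S,m),[proj(S,A),proj(S,B)])
E
```

```text
[574.3707304   30.30532576 112.        ] [582.25557465 -70.92861584 112.        ] [578.31315252 -20.31164504 112.        ] 101.54054216179428 0.07773042909886088
lip [513.79325149 -26.68310069  44.        ] dish c [579.72075646 -18.49434864  43.        ] ball [576.7589121  -22.32585899  37.        ]
drawer handle [449.99581114  43.96322754 102.        ] [441.83190038 -73.07689628 102.        ]
travel [ 0.0093  0.0857 -0.0005] twist -0.1457 pos [492.2 -23.8 213.5] yaw 1.5028 rp [-3.1399e+00 -3.0000e-04] t 9.5
(327.3701921953786, 200.3676817689218) [(315.7120965659419, 193.18591588225195), (339.46759855887666, 207.8200773487951)]
```

```bash
python3 - <<'E'
from h import *
S=dict(np.load('pics/s4.npz'))
for z in(213,235,245,255):print(z,proj(S,(492.2,-23.8,z)))
f=S['frame'].astype(int).sum(2)//3
for v in range(168,196,2):print(v,f[v,298:326])
E
```

```text
213 (308.1685183642043, 188.60417930165207)
235 (308.17269658215434, 182.82306784722118)
245 (308.1746297000629, 180.14834617938305)
255 (308.17658452291346, 177.44359288309235)
168 [ 50  49  48  51  52  73 120 155 164 168 170 170 169 166 145 104  62  51
  47  50  47  47  63  76  86  95 106 113]
170 [ 54  49  49  49  52  77 122 157 166 167 168 166 166 163 142 100  61  49
  49  48  48  56  72  84  87  83  84  90]
172 [ 60  51  49  50  53  76 125 164 172 172 171 171 169 165 145 101  62  50
  49  49  57  79  98  99  98  97  91  86]
174 [ 73  51  50  50  52  78 125 165 174 174 174 174 174 171 160 128  84  57
  50  50  57  78  94 100  99 100  99  99]
176 [ 84  52  50  49  51  78 125 162 172 171 170 166 160 151 138 124 104  88
  71  61  65  83  95  99  99  99  98  96]
178 [ 95  60  50  49  52  74 121 153 160 150 139 126 115 107 103 102 100  99
  96  92  92  97  98  98  98  98  98  98]
180 [124  83  56  50  50  64  95 118 116 107 103 101 100 102 101  99  99  99
  99  97  98  99  99  99 100  98  98  96]
182 [143 120  94  69  54  60  78  95  99 100  99  99 100 100  97  97  98  99
 100  99 100  98  98  96  97  95  96  96]
184 [113 104 101  94  83  74  85  96  99  99 100  99  98 100 100 101  99  99
  98  96  95  95  97  97  95  95  94  94]
186 [101 102 100 101  99  98  97  99  98 100  99 101 101 100  99  98  97  96
  95  97  97  96  97  94  94  94  94  97]
188 [100 101 100  98  98  97  99 100 100 100  99 100  97  98  99  97  98  98
  96  96  96  94  97  96  98 100 100 100]
190 [ 98  99 101 100 100 100 100  98  98  98  99  99  98 100  97  97  96  95
  96  98  99 100 102 101 101 100 100 100]
192 [102 101 100 100  98  98  97  98 100  99  99  98  97  96  96  97 100 104
 107 109 105 101 100 100 102 101 102 100]
194 [ 99  99  98  99 100  99  99  99  97  98  98 100  99 101 102 103 109 119
 131 134 127 118 108 104 103 102 101 101]
```

drive_tool:
  targets:
    - {"jaw": 0.5, "travel": [0.001, 0.01, 0], "twist": -0.02}
    - {"jaw": 0.5, "travel": [0.003, 0.03, 0], "twist": -0.05}
    - {"jaw": 0.5, "travel": [0.006, 0.05, 0], "twist": -0.1}
    - {"jaw": 0.5, "travel": [0.008, 0.07, 0], "twist": -0.13}
    - {"jaw": 0.5, "travel": [0.009, 0.083, 0], "twist": -0.146}
    - {"jaw": 0.5, "travel": [0.009, 0.086, 0], "twist": -0.146}
    - {"jaw": 0.5, "travel": [0.009, 0.086, 0], "twist": -0.146}

```text
t: 10.08
eef_pos: [579.9, -20.7, 213.4]
tcp_rot: [-3.141, -0.0, 1.649]
ft_force: [-0.1, -0.1, 0.1]
opening: 0.499
grip_force: 0.0
```

Fingertips are about 32 mm above the reported TCP, so the grasp needs TCP z of about 54.

drive_tool:
  targets:
    - {"jaw": 0.5, "travel": [0, 0, 0.01], "twist": 0}
    - {"jaw": 0.5, "travel": [0, 0, 0.03], "twist": 0}
    - {"jaw": 0.5, "travel": [0, -0.001, 0.05], "twist": 0}
    - {"jaw": 0.5, "travel": [0, -0.001, 0.07], "twist": 0}
    - {"jaw": 0.5, "travel": [0, -0.001, 0.09], "twist": 0}
    - {"jaw": 0.5, "travel": [0, -0.001, 0.105], "twist": 0}
    - {"jaw": 0.5, "travel": [0, -0.001, 0.115], "twist": 0}
    - {"jaw": 0.5, "travel": [0, -0.001, 0.12], "twist": 0}

```text
t: 10.75
eef_pos: [577.4, -20.8, 92.7]
tcp_rot: [-3.14, -0.0, 1.649]
ft_force: [0.4, 0.4, -0.8]
opening: 0.501
grip_force: 0.0
```

drive_tool:
  targets:
    - {"jaw": 0.5, "travel": [0, 0, 0.006], "twist": 0}
    - {"jaw": 0.5, "travel": [0, 0, 0.012], "twist": 0}
    - {"jaw": 0.5, "travel": [0, 0, 0.018], "twist": 0}
    - {"jaw": 0.5, "travel": [0, 0, 0.024], "twist": 0}
    - {"jaw": 0.5, "travel": [0, 0, 0.03], "twist": 0}
    - {"jaw": 0.5, "travel": [0, 0, 0.035], "twist": 0}
    - {"jaw": 0.5, "travel": [0, 0, 0.039], "twist": 0}
    - {"jaw": 0.5, "travel": [0, 0, 0.039], "twist": 0}

```text
t: 11.42
eef_pos: [578.2, -20.8, 54.3]
tcp_rot: [-3.141, -0.0, 1.649]
ft_force: [0.3, -0.6, -0.3]
opening: 0.504
grip_force: 0.0
```

```bash
python3 - <<'E'
from h import *
w=snap('wrist','w5');d=snap('side','s5');print(state()['eef_pos'],state()['ft_force'])
cv2.imwrite('pics/c6.png',np.hstack([cv2.resize(w['frame'][100:300,220:420],(400,400)),cv2.resize(d['frame'][150:240,290:380],(400,400),interpolation=2)])[...,::-1])
E
```

```text
[578.61126663 -20.84405635  55.06794856] [-0.01395226  0.264279   -0.44076425]
```

View pics/c6.png

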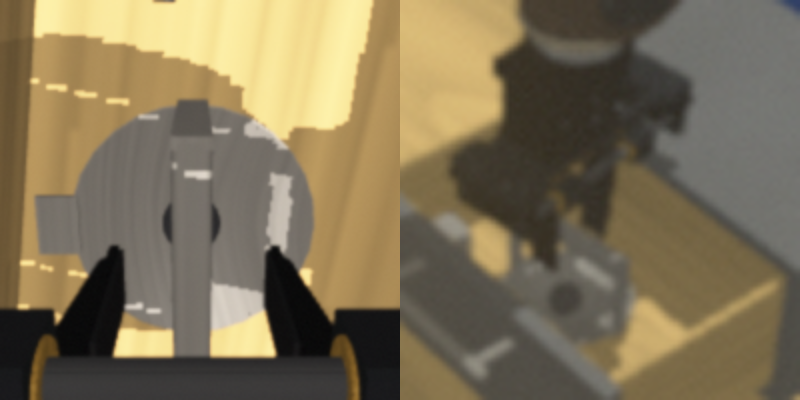

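Crop: the bar lies centred and square between the fingers, with the ball in the middle of the dish. I'll close in small steps.

drive_tool:
  targets:
    - {"jaw": 0.42, "travel": [0, 0, 0], "twist": 0}
    - {"jaw": 0.35, "travel": [0, 0, 0], "twist": 0}
    - {"jaw": 0.3, "travel": [0, 0, 0], "twist": 0}
    - {"jaw": 0.25, "travel": [0, 0, 0], "twist": 0}
    - {"jaw": 0.21, "travel": [0, 0, 0], "twist": 0}
    - {"jaw": 0.19, "travel": [0, 0, 0], "twist": 0}
    - {"jaw": 0.17, "travel": [0, 0, 0], "twist": 0}
    - {"jaw": 0.15, "travel": [0, 0, 0], "twist": 0}

```text
t: 12.18
eef_pos: [578.6, -20.8, 55.1]
tcp_rot: [3.142, -0.0, 1.649]
ft_force: [-0.3, -0.0, 0.7]
opening: 0.164
grip_force: 0.0
```

drive_tool:
  targets:
    - {"jaw": 0.14, "travel": [0, 0, 0], "twist": 0}
    - {"jaw": 0.13, "travel": [0, 0, 0], "twist": 0}
    - {"jaw": 0.12, "travel": [0, 0, 0], "twist": 0}
    - {"jaw": 0.1, "travel": [0, 0, 0], "twist": 0}
    - {"jaw": 0, "travel": [0, 0, 0], "twist": 0}
    - {"jaw": 0, "travel": [0, 0, 0], "twist": 0}
    - {"jaw": 0, "travel": [0, 0, 0], "twist": 0}
    - {"jaw": 0, "travel": [0, 0, 0], "twist": 0}

```text
t: 12.85
eef_pos: [578.6, -20.9, 55.1]
tcp_rot: [-3.142, -0.0, 1.649]
ft_force: [-1.4, -0.1, -0.1]
opening: 0.125
grip_force: 30.0
```

drive_tool:
  targets:
    - {"jaw": 0, "travel": [0, 0, -0.001], "twist": 0}
    - {"jaw": 0, "travel": [0, 0, -0.003], "twist": 0}
    - {"jaw": 0, "travel": [0, 0, -0.006], "twist": 0}
    - {"jaw": 0, "travel": [0, 0, -0.01], "twist": 0}
    - {"jaw": 0, "travel": [0, 0, -0.014], "twist": 0}
    - {"jaw": 0, "travel": [0, 0, -0.019], "twist": 0}
    - {"jaw": 0, "travel": [0, 0, -0.024], "twist": 0}
    - {"jaw": 0, "travel": [0, 0, -0.03], "twist": 0}

```text
t: 13.52
eef_pos: [578.5, -20.8, 85.7]
tcp_rot: [3.142, -0.0, 1.649]
ft_force: [-0.2, 0.2, -2.4]
opening: 0.121
grip_force: 30.0
```

drive_tool:
  targets:
    - {"jaw": 0, "travel": [0, 0, -0.006], "twist": 0}
    - {"jaw": 0, "travel": [0, 0, -0.012], "twist": 0}
    - {"jaw": 0, "travel": [0, 0, -0.018], "twist": 0}
    - {"jaw": 0, "travel": [0, 0, -0.024], "twist": 0}
    - {"jaw": 0, "travel": [0, 0, -0.03], "twist": 0}
    - {"jaw": 0, "travel": [0, 0, -0.036], "twist": 0}
    - {"jaw": 0, "travel": [0, 0, -0.042], "twist": 0}
    - {"jaw": 0, "travel": [0, 0, -0.048], "twist": 0}

```text
t: 14.18
eef_pos: [578.6, -20.8, 133.8]
tcp_rot: [3.141, -0.0, 1.649]
ft_force: [-0.2, -0.8, -2.4]
opening: 0.129
grip_force: 30.0
```

drive_tool:
  targets:
    - {"jaw": 0, "travel": [0, 0, -0.006], "twist": 0}
    - {"jaw": 0, "travel": [0, 0, -0.012], "twist": 0}
    - {"jaw": 0, "travel": [0, 0, -0.018], "twist": 0}
    - {"jaw": 0, "travel": [0, 0, -0.024], "twist": 0}
    - {"jaw": 0, "travel": [0, 0, -0.03], "twist": 0}
    - {"jaw": 0, "travel": [0, 0, -0.036], "twist": 0}
    - {"jaw": 0, "travel": [0, 0, -0.042], "twist": 0}
    - {"jaw": 0, "travel": [0, 0, -0.048], "twist": 0}

```text
t: 14.85
eef_pos: [578.6, -20.8, 181.7]
tcp_rot: [3.142, -0.0, 1.649]
ft_force: [0.1, -0.3, -3.1]
opening: 0.123
grip_force: 30.0
```

drive_tool:
  targets:
    - {"jaw": 0, "travel": [0, 0, -0.005], "twist": 0}
    - {"jaw": 0, "travel": [0, 0, -0.008], "twist": 0}
    - {"jaw": 0, "travel": [0, 0, -0.01], "twist": 0}
    - {"jaw": 0, "travel": [0, 0, -0.011], "twist": 0}
    - {"jaw": 0, "travel": [0, 0, -0.011], "twist": 0}

```text
t: 15.27
eef_pos: [578.6, -20.8, 192.2]
tcp_rot: [3.142, -0.0, 1.649]
ft_force: [-0.4, -0.6, -2.8]
opening: 0.127
grip_force: 30.0
```

```bash
python3 - <<'E'
from h import *
w=snap('wrist','w6');f=w['frame'].astype(int).sum(2)//3
s=state();print(s['eef_pos'],s['tcp_rot'],s['ft_force'],s['moment'],s['opening'])
g=w['frame'][130:270,240:400]; k=(g.max(2)<70)
n,l,st,ce=cv2.connectedComponentsWithStats(k.astype(np.uint8))
for i in range(1,n):
    if st[i,4]>15:print(st[i]+[240,130,0,0,0],ce[i]+[240,130])
print('pred ball',proj(w,(s['eef_pos'][0],s['eef_pos'][1],158+16)))
delta(494.4,-254,s['eef_pos'][2],3.075)
E
```

```text
[578.49906948 -20.81941486 191.99146412] [-3.14141474e+00 -1.39394586e-04  1.64879493e+00] [ 0.0361811  -0.6625942  -3.18416658] [-0.053223    0.07692802 -0.01611409] 0.12649654198512972
[240 130   2  22  25] [240.12 139.36]
[ 326  153   74  117 1847] [359.55008121 248.56253384]
[ 240  201   69   69 1600] [282.343125 253.02375 ]
[327 202   4  18  53] [328.16981132 210.83018868]
pred ball (316.1586576795811, 208.32528679112102)
travel [-0.2259 -0.102  -0.    ] twist -1.4262 pos [578.5 -20.8 192. ] yaw 1.6488 rp [-3.1414e+00 -1.0000e-04] t 15.3167
```

Dish lifted (3.1 N weight) and level, with the ball near the middle. I'll carry it toward the hopper with gentle ramps, then turn it.

drive_tool:
  targets:
    - {"jaw": 0, "travel": [-0.0005, -0.0002, 0], "twist": 0}
    - {"jaw": 0, "travel": [-0.0014, -0.0006, 0], "twist": 0}
    - {"jaw": 0, "travel": [-0.0027, -0.0012, 0], "twist": 0}
    - {"jaw": 0, "travel": [-0.0046, -0.0021, 0], "twist": 0}
    - {"jaw": 0, "travel": [-0.0068, -0.0031, 0], "twist": 0}
    - {"jaw": 0, "travel": [-0.0096, -0.0043, 0], "twist": 0}
    - {"jaw": 0, "travel": [-0.0128, -0.0058, 0], "twist": 0}
    - {"jaw": 0, "travel": [-0.0164, -0.0074, 0], "twist": 0}

```text
t: 15.98
eef_pos: [572.3, -38.1, 192.1]
tcp_rot: [3.142, -0.0, 1.649]
ft_force: [-0.0, 0.1, -2.7]
opening: 0.122
grip_force: 30.0
```

drive_tool:
  targets:
    - {"jaw": 0, "travel": [-0.0041, -0.0018, 0], "twist": 0}
    - {"jaw": 0, "travel": [-0.0087, -0.0039, 0], "twist": 0}
    - {"jaw": 0, "travel": [-0.0137, -0.0062, 0], "twist": 0}
    - {"jaw": 0, "travel": [-0.0191, -0.0086, 0], "twist": 0}
    - {"jaw": 0, "travel": [-0.0246, -0.0111, 0], "twist": 0}
    - {"jaw": 0, "travel": [-0.0301, -0.0136, 0], "twist": 0}
    - {"jaw": 0, "travel": [-0.0355, -0.016, 0], "twist": 0}
    - {"jaw": 0, "travel": [-0.041, -0.0185, 0], "twist": 0}

```text
t: 16.65
eef_pos: [557.0, -80.7, 192.1]
tcp_rot: [3.142, -0.0, 1.649]
ft_force: [0.8, 0.2, -2.5]
opening: 0.124
grip_force: 30.0
```

drive_tool:
  targets:
    - {"jaw": 0, "travel": [-0.0064, -0.0029, 0], "twist": 0}
    - {"jaw": 0, "travel": [-0.0128, -0.0058, 0], "twist": 0}
    - {"jaw": 0, "travel": [-0.0191, -0.0086, 0], "twist": 0}
    - {"jaw": 0, "travel": [-0.0255, -0.0115, 0], "twist": 0}
    - {"jaw": 0, "travel": [-0.0319, -0.0144, 0], "twist": 0}
    - {"jaw": 0, "travel": [-0.0383, -0.0173, 0], "twist": 0}
    - {"jaw": 0, "travel": [-0.0446, -0.0201, 0], "twist": 0}
    - {"jaw": 0, "travel": [-0.051, -0.023, 0], "twist": 0}

```text
t: 17.32
eef_pos: [538.0, -133.4, 192.1]
tcp_rot: [3.141, -0.0, 1.649]
ft_force: [-0.3, 0.0, -3.3]
opening: 0.125
grip_force: 30.0
```

drive_tool:
  targets:
    - {"jaw": 0, "travel": [-0.0064, -0.0029, 0], "twist": 0}
    - {"jaw": 0, "travel": [-0.0128, -0.0058, 0], "twist": 0}
    - {"jaw": 0, "travel": [-0.0191, -0.0086, 0], "twist": 0}
    - {"jaw": 0, "travel": [-0.0255, -0.0115, 0], "twist": 0}
    - {"jaw": 0, "travel": [-0.0319, -0.0144, 0], "twist": 0}
    - {"jaw": 0, "travel": [-0.0383, -0.0173, 0], "twist": 0}
    - {"jaw": 0, "travel": [-0.0446, -0.0201, 0], "twist": 0}
    - {"jaw": 0, "travel": [-0.051, -0.023, 0], "twist": 0}

```text
t: 17.98
eef_pos: [519.1, -186.0, 192.1]
tcp_rot: [3.142, -0.0, 1.649]
ft_force: [0.3, -0.2, -2.7]
opening: 0.122
grip_force: 30.0
```

drive_tool:
  targets:
    - {"jaw": 0, "travel": [-0.0055, -0.0025, 0], "twist": 0}
    - {"jaw": 0, "travel": [-0.0109, -0.0049, 0], "twist": 0}
    - {"jaw": 0, "travel": [-0.0164, -0.0074, 0], "twist": 0}
    - {"jaw": 0, "travel": [-0.0219, -0.0099, 0], "twist": 0}
    - {"jaw": 0, "travel": [-0.0273, -0.0123, 0], "twist": 0}
    - {"jaw": 0, "travel": [-0.0323, -0.0146, 0], "twist": 0}
    - {"jaw": 0, "travel": [-0.0369, -0.0166, 0], "twist": 0}
    - {"jaw": 0, "travel": [-0.041, -0.0185, 0], "twist": 0}

```text
t: 18.65
eef_pos: [503.9, -228.2, 192.1]
tcp_rot: [3.142, -0.0, 1.649]
ft_force: [-0.6, -0.5, -1.8]
opening: 0.123
grip_force: 30.0
```

drive_tool:
  targets:
    - {"jaw": 0, "travel": [-0.0036, -0.0016, 0], "twist": 0}
    - {"jaw": 0, "travel": [-0.0068, -0.0031, 0], "twist": 0}
    - {"jaw": 0, "travel": [-0.0096, -0.0043, 0], "twist": 0}
    - {"jaw": 0, "travel": [-0.0118, -0.0053, 0], "twist": 0}
    - {"jaw": 0, "travel": [-0.0137, -0.0062, 0], "twist": 0}
    - {"jaw": 0, "travel": [-0.015, -0.0068, 0], "twist": 0}
    - {"jaw": 0, "travel": [-0.0159, -0.0072, 0], "twist": 0}
    - {"jaw": 0, "travel": [-0.0164, -0.0074, 0], "twist": 0}

```text
t: 19.32
eef_pos: [498.0, -244.6, 192.1]
tcp_rot: [3.141, -0.0, 1.649]
ft_force: [-1.2, 0.3, -2.5]
opening: 0.127
grip_force: 30.0
```

```bash
python3 - <<'E'
from h import *
w=snap('wrist','w7')
s=state();print(s['tcp_rot'],s['ft_force'],s['opening'])
g=w['frame'][150:270,270:370]; k=(g.max(2)<75)
n,l,st,ce=cv2.connectedComponentsWithStats(k.astype(np.uint8))
for i in range(1,n):
    if st[i,4]>8:print(st[i]+[270,150,0,0,0],ce[i]+[270,150])
delta(494.4,-254,s['eef_pos'][2],3.075)
E
```

```text
[ 3.14152758e+00 -9.23624511e-05  1.64878144e+00] [-0.43889655 -0.00681531 -2.37660908] 0.12879443985532488
[307 150  20  17 299] [316.64214047 158.6187291 ]
[ 270  200   39   70 1187] [294.88289806 248.85593934]
[326 201   5  20  64] [328.0625   211.140625]
[ 326  222   44   48 1130] [341.64424779 253.28141593]
travel [-0.009  -0.0043 -0.    ] twist -1.4262 pos [ 498.  -244.7  192.1] yaw 1.6488 rp [ 3.1415e+00 -1.0000e-04] t 19.3667
```

drive_tool:
  targets:
    - {"jaw": 0, "travel": [-0.0005, -0.0002, 0], "twist": -0.01}
    - {"jaw": 0, "travel": [-0.0015, -0.0007, 0], "twist": -0.03}
    - {"jaw": 0, "travel": [-0.003, -0.0014, 0], "twist": -0.06}
    - {"jaw": 0, "travel": [-0.0045, -0.0021, 0], "twist": -0.1}
    - {"jaw": 0, "travel": [-0.006, -0.0028, 0], "twist": -0.15}
    - {"jaw": 0, "travel": [-0.0075, -0.0035, 0], "twist": -0.21}
    - {"jaw": 0, "travel": [-0.0085, -0.004, 0], "twist": -0.28}
    - {"jaw": 0, "travel": [-0.009, -0.0043, 0], "twist": -0.36}

```text
t: 20.03
eef_pos: [494.3, -254.0, 192.1]
tcp_rot: [3.142, -0.0, 2.013]
ft_force: [0.7, 0.6, -2.5]
opening: 0.124
grip_force: 30.0
```

drive_tool:
  targets:
    - {"jaw": 0, "travel": [0, 0, 0], "twist": -0.08}
    - {"jaw": 0, "travel": [0, 0, 0], "twist": -0.16}
    - {"jaw": 0, "travel": [0, 0, 0], "twist": -0.24}
    - {"jaw": 0, "travel": [0, 0, 0], "twist": -0.32}
    - {"jaw": 0, "travel": [0, 0, 0], "twist": -0.4}
    - {"jaw": 0, "travel": [0, 0, 0], "twist": -0.48}
    - {"jaw": 0, "travel": [0, 0, 0], "twist": -0.56}
    - {"jaw": 0, "travel": [0, 0, 0], "twist": -0.64}

```text
t: 20.7
eef_pos: [494.4, -253.9, 192.1]
tcp_rot: [3.142, -0.0, 2.654]
ft_force: [-0.1, 0.5, -3.4]
opening: 0.121
grip_force: 30.0
```

drive_tool:
  targets:
    - {"jaw": 0, "travel": [0, 0, 0], "twist": -0.08}
    - {"jaw": 0, "travel": [0, 0, 0], "twist": -0.15}
    - {"jaw": 0, "travel": [0, 0, 0], "twist": -0.22}
    - {"jaw": 0, "travel": [0, 0, 0], "twist": -0.28}
    - {"jaw": 0, "travel": [0, 0, 0], "twist": -0.33}
    - {"jaw": 0, "travel": [0, 0, 0], "twist": -0.375}
    - {"jaw": 0, "travel": [0, 0, 0], "twist": -0.405}
    - {"jaw": 0, "travel": [0, 0, 0], "twist": -0.426}

```text
t: 21.37
eef_pos: [494.4, -253.9, 192.1]
tcp_rot: [3.142, 0.0, 3.078]
ft_force: [0.7, -0.5, -3.2]
opening: 0.129
grip_force: 30.0
```

```bash
python3 - <<'E'
from h import *
w=snap('wrist','w8');d=snap('side','s8');t=snap('top','t8');s=state();print(s['tcp_rot'],s['ft_force'],s['opening'])
delta(494.4,-254,s['eef_pos'][2],3.075)
a=cv2.resize(w['frame'][80:300,180:480],(480,352));b=cv2.resize(d['frame'][200:310,320:420],(320,352),interpolation=2)
c=cv2.resize(t['frame'][160:260,330:450],(288,240),interpolation=2)
o=np.zeros((592,800,3),np.uint8);o[:352,:480]=a;o[:352,480:]=b;o[352:,:288]=c
cv2.imwrite('pics/c7.png',o[...,::-1])
L=(494.4+66*np.cos(-1.638),-254+66*np.sin(-1.638),180);print('lip pred',L,'w',proj(w,L),'s',proj(d,L),'mouth w',proj(w,(490,-320.5,130)),'s',proj(d,(490,-320.5,130)))
E
```

```text
[3.14148101e+00 4.23415563e-05 3.07464548e+00] [-0.0937893   0.69340351 -2.28033888] 0.12174880324412554
travel [-0.     -0.0001 -0.    ] twist -0.0004 pos [ 494.4 -253.9  192.1] yaw 3.0746 rp [3.1415 0.    ] t 21.5167
lip pred (np.float64(489.96789547096887), np.float64(-319.8510170722043), 180) w (240.18362200193198, 210.64197227769466) s (383.7716643997537, 253.4850453107063) mouth w (252.51286851055556, 193.4668167701566) s (381.6920954447066, 265.8383529753244)
```

View pics/c7.png

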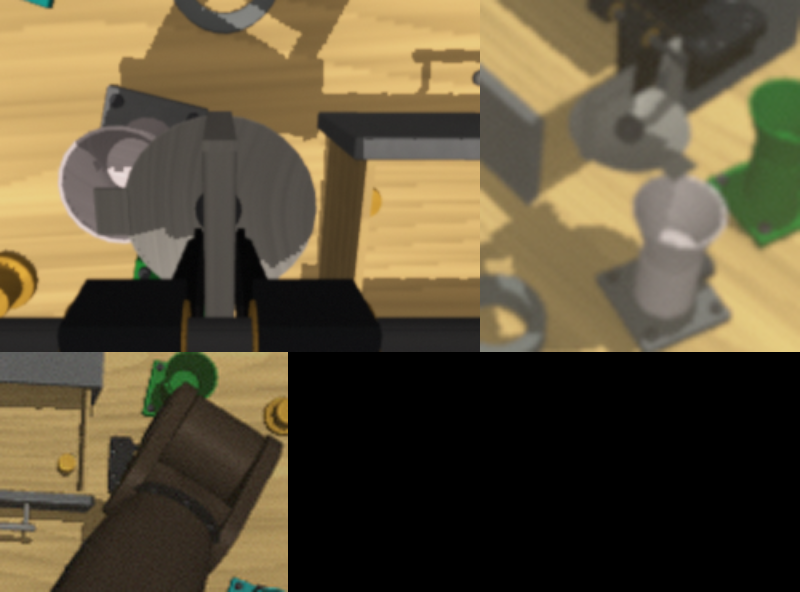

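The wrist crop shows the lip tip at full-frame (239,211), against a prediction of (240,211). The mouth centre is at about (254,194), against (252.5,193.5). The side view agrees on height (lip row 253.8 vs 253.5), and the ball is in the middle. I'll let it settle and hand in.

drive_tool:
  targets:
    - {"jaw": 0, "travel": [0, 0, 0], "twist": 0}
    - {"jaw": 0, "travel": [0, 0, 0], "twist": 0}
    - {"jaw": 0, "travel": [0, 0, 0], "twist": 0}
    - {"jaw": 0, "travel": [0, 0, 0], "twist": 0}
    - {"jaw": 0, "travel": [0, 0, 0], "twist": 0}
    - {"jaw": 0, "travel": [0, 0, 0], "twist": 0}
    - {"jaw": 0, "travel": [0, 0, 0], "twist": 0}
    - {"jaw": 0, "travel": [0, 0, 0], "twist": 0}

```text
t: 22.18
eef_pos: [494.4, -253.9, 192.1]
tcp_rot: [3.142, 0.0, 3.075]
ft_force: [0.0, -0.2, -2.4]
opening: 0.124
grip_force: 30.0
```

```bash
python3 - <<'E'
from h import *
print(job_done())
E
```

```text
the job is handed in; nothing more can be done
None
```

I pulled the drawer to its stop, lifted the dish and turned it a quarter turn, and handed the job in at about 22 s. By the last pictures it was held level and still, lip tip about 5 cm above the middle of the grey hopper's mouth and the ball in the middle; no verdict came back.

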